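# Tip the deep game box out of the shelf row

## Robot

A 7-joint arm with a two-finger parallel gripper is mounted at the origin on the work surface. World frame = base frame: x ahead of the robot, y to its left, z up, the work surface at z = 0. Lengths are in mm, angles in rad, forces in N, time in s.
With the tool pointing down it reaches from about 425 to 925 mm from the base axis. Payload 6.8 kg.
Tool frame: the origin (TCP) lies midway between the tips of the shut fingers; the grasp point (between the pads) lies 19 mm behind it; x points along the fingers, y is the direction in which the jaws open and shut, and the axes are right-handed (so a half turn about x gives the same grasp; the last joint's range is limited). The gripper opens to 88 mm and grips with 3 to 60 N. Pads are 20 mm wide; open, the fingers measure 115 mm over their backs; the gripper's body (75 mm by 178 mm) begins 61 mm behind the grasp point.
Start: joints at [1.201, 0.477, 0.022, 1.555, -0.011, 1.109, -0.083], TCP at [174.712, -652.015, 222.664] pointing down, gripper open.
Joint ranges: [-2.96, 2.96], [-0.34, 2.1], [-1.41, 1.46], [0.24, 2.44], [-1.37, 4.51], [0.17, 1.92], [-2.96, 2.96]. Speed limits (rad/s): [2.39, 2.39, 3.14, 3.14, 3.14, 3.14, 3.14].

## Interface

Orientations are given as a unit quaternion [w, x, y, z].
In Python, from plant import arm, vision gives the robot as it stands. The module is installed in compiled form; this text tells all that it offers.
- The arm moves only by the tool carry_out, never from a script. Its argument "rows" is a list of rows, each a list of 3 entries, a list of its own where there are three numbers: the closure in counts, from 0 (fully open) to 255 (shut), then the shift along the tool's x, y, z each as a share of 75 mm, from -1 to 1, then the turn, a rotation vector about the tool's x, y, z each as a share of 360 degrees, from -1 to 1. In form: [[grip, [dx, dy, dz], [rx, ry, rz]], ...]. A call has 1 to 8 rows; each row shifts and turns the commanded pose from where the row before left it, along the tool's axes as they then stand; what a row does not reach is not made up. A row lasts 1/8 s, in which the tool goes at most 62.5 mm and 10.7 degrees, less where a joint would pass 70% of its speed; a pose out of reach is approached as far as the arm can. A call with a number of a shift or a turn outside -1 to 1 is refused whole. A call with a gripper value outside its range is refused whole. The fingers move at their own pace and stop on an object; the grip force is fixed at half the most. Time passes only in rows, so rows that do not move let the fingers close. It gives the time, the measured TCP pose, the force and the opening at its end, in the units of the state.
- arm.get_obs(): the state, without advancing time (a new reading comes with each control period).
- vision.get_image(name): name is "side" or "top" or "wrist"; returns (picture, depth): 384x512x3 uint8, red, green, blue; 384x512 float32, mm along the optical axis (not along the pixel's ray), 0 where there is no reading.
- vision.camera_model(name): a dict with "camera_matrix" (3x3 intrinsics, pixels), "extrinsics" (4x4, takes a point from world to camera coordinates). Camera axes: x right, y down, z forward; pixel columns grow to the right and rows downward; lengths in mm; the calibration is good to about 2 mm. A picture is of the moment at which its call begins: read the wrist's pose just before it. camera_model takes no time and is no camera call; for the wrist camera it gives the pose at the moment of the call.
- arm.sign_off(): hands the job in, once; it reports no verdict.
The state is a dict: "time_s": time; "qpos": joint angles; "qvel": joint speeds; "joint_efforts": joint torques, N m; "tool_pos": TCP position; "ee_rot": TCP orientation; "contact_force": force on the tool from outside, world axes, zero at the start; "wrist_torque": the same for the moment, N m; "finger_gap": finger opening in mm.
Only numpy, scipy, OpenCV 4.12 (cv2) and the standard library are available. Lean on these libraries where they do the work, as an engineer would, in place of code of your own. Each camera call takes 0.05 s, during which the arm holds its last target.

## Task

Fetch the deep game box, the one whose back end stands out behind the other three, from the tight row in the rack: reach behind it and pull its top edge towards the robot until it tips over and leans on the rack's sloping front board. Then grip it by its spine (the edge facing the robot), lift it out and set it down gently, standing upright in the middle of the cork mat. Leave the other boxes standing in the rack.

Things in the scene. Friction and masses are not known exactly. Their poses are not given: they have to be found in the camera images.
- deepbox_mid (a point): Centre (half-way up) of the deep game box: brown cardboard, 72 mm deep (x), 48 thick (y), 170 high (z), 0.25 to 0.5 kg, upright in any of the four places of the rack. x points from its spine (narrow face towards the robot) to its back, z to its top. The other three boxes look alike, same thickness, 166 to 174 mm high, but 54 mm deep: spines flush, so only this one's back stands out, by 18 mm.
- rack: Fixed wooden rack with the row of four boxes, 50 mm apart centre to centre (2 mm gaps). Origin: on the table, mid-width, below the spines' line (spines at x = 2 mm); x from spines to backs, y along the row, z up. Floor board 12 mm thick, x -87 to 103, 236 mm wide. End panels 117 mm high at x 4 to 102; rear rail 72 mm high at x 78 to 90; behind and above that, free room to reach down.
- board_top (a point): Middle of the top edge of the rack's sloping front board (50 mm ahead of the rack's origin, 93 mm up; axes as the rack's). The board rises from the foot of the spines towards the robot, 31 degrees from upright. A box tipped towards the robot beyond about 24 degrees falls onto it by itself and stays leaning there at 31 degrees, foot on the floor board, top out ahead of the row.
- mat: Fixed square cork mat, 160 x 160 mm, 4 mm thick, on the table to the left or right of the rack (a lidded dice tray, 170 mm square, lies on the other side). Origin: centre of its underside; sides along its x and y.
Not all that is in view belongs to the job. What is shaped like the part that bears deepbox_mid but pink is not meant. Of the things that look like the mat, the larger one is meant.

How it is judged (in metres and radians):
On the way, in this order (a step that is already met when the one before it is completed fails the run):
1. the deep box is tipped towards the robot, leaning on the rack's front board (more than 25 degrees, foot still in the rack) (angle between deepbox_mid's own z axis and vertical between 0.44 and 0.7 rad and x of deepbox_mid in the frame of rack between -0.045 and 0.005 m and z of deepbox_mid in the frame of rack below 0.125 m), for 0.2 s.
2. it is lifted, held at its spine (grasp in the front half of its depth) (height (world z) of deepbox_mid above 0.14 m and contact force between the fingers and deepbox above 1 N and x of the grasp point in the frame of deepbox_mid below 0 m), for 0.2 s.
At the end, for the whole second after the job is handed in: The deep box stands on the cork mat, upright within 10 degrees, its centre within 45 mm of the mat's centre, released and at rest; the three other boxes still stand in the rack (horizontal distance between deepbox_mid and mat below 0.045 m and angle between deepbox_mid's own z axis and vertical below 0.17 rad and height (world z) of deepbox_mid between 0.08 and 0.097 m and contact force between deepbox and mat above 0.5 N and linear speed of deepbox below 0.02 m/s); the robot touches nothing.
It fails at once if another box is pulled out of its place in the rack (moved more than 30 mm or tipped more than 15 degrees) (distance of any of game_a, game_b, game_c from where it was at the start of the episode above 0.03 m or angle between any of game_a, game_b, game_c's own z axis and vertical above 0.26 rad).
It fails at once if the box is dropped: let go over the mat more than 20 mm above standing height (horizontal distance between deepbox_mid and mat below 0.08 m and height (world z) of deepbox_mid above 0.11 m and contact force between the fingers and deepbox below 0.5 N).
It also fails if it takes over 58 s, if anything falls off the work surface, if the arm or the gripper's body presses on something with over 40 N, if the wrist force passes 120 N, or if a joint passes its speed limit or range.

## Working session

There is one attempt and no reset: what is moved stays moved. The work goes in short steps, Python scripts to look and compute and a tool call to move; the robot and the scene stay as the last step left them, time stands still between calls to the robot, and variables do not carry over. Pictures are saved under pics/ and viewed, and the job is handed in when it is done.

Besides the shell and the picture viewer there is one more tool, called after "Call:" as name(argument=value, ...) on one line, values as JSON. carry_out: Moves the arm, as the interface text tells. Shift numbers are shares of 75 mm and turn numbers shares of 360 degrees, none past 1 either way. Its arguments: {"type":"object","properties":{"rows":{"type":"array"}},"required":["rows"]}

```bash
mkdir -p pics; cat > h.py <<'E'
import numpy as np, cv2
from plant import arm, vision
from scipy.spatial.transform import Rotation as R
def snap(n):
    m=vision.camera_model(n); im,d=vision.get_image(n)
    return im,d,np.array(m['camera_matrix']),np.array(m['extrinsics'])
def pts(d,K,E):
    v,u=np.mgrid[0:d.shape[0],0:d.shape[1]]
    p=np.stack([(u-K[0,2])/K[0,0]*d,(v-K[1,2])/K[1,1]*d,d],-1)
    return (p-E[:3,3])@E[:3,:3]
def rot(o=None):
    o=o or arm.get_obs(); q=o['ee_rot']; return R.from_quat([q[1],q[2],q[3],q[0]])
E
python3 - <<'E'
from h import *
o=arm.get_obs(); print(o['time_s'],o['tool_pos'],rot(o).as_matrix().round(3))
for n in ['top','side']:
    im,d,K,E=snap(n); np.savez(f'{n}0.npz',im=im,d=d,K=K,E=E)
    cv2.imwrite(f'pics/{n}0.png',im[:,:,::-1]); print(n,K,E.round(3))
E
```

```text
0.0 [ 174.52227661 -651.43282033  221.68085899] [[-0.001  0.259 -0.966]
 [ 0.002 -0.966 -0.259]
 [-1.    -0.002  0.   ]]
top [[394.21812727   0.         254.40497499]
 [  0.         394.21812727 199.80361668]
 [  0.           0.           1.        ]] [[ 2.700000e-02 -1.000000e+00  4.000000e-03 -5.628800e+01]
 [-9.880000e-01 -2.700000e-02 -1.520000e-01  5.205290e+02]
 [ 1.520000e-01 -0.000000e+00 -9.880000e-01  1.148543e+03]
 [ 0.000000e+00  0.000000e+00  0.000000e+00  1.000000e+00]]
side [[353.29820094   0.         258.36020263]
 [  0.         353.29820094 191.09435119]
 [  0.           0.           1.        ]] [[ 9.59000e-01 -2.83000e-01 -1.70000e-02 -5.06752e+02]
 [-2.03000e-01 -6.44000e-01 -7.38000e-01  1.35593e+02]
 [ 1.98000e-01  7.11000e-01 -6.75000e-01  9.04068e+02]
 [ 0.00000e+00  0.00000e+00  0.00000e+00  1.00000e+00]]
```

View pics/top0.png

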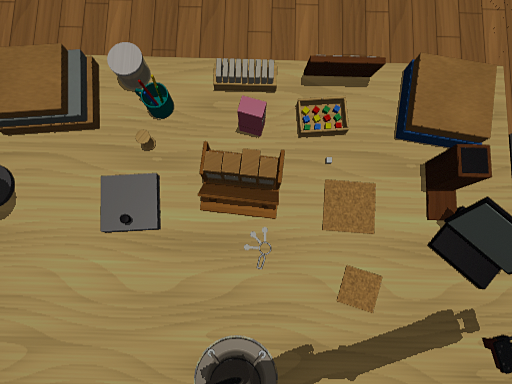

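View pics/side0.png

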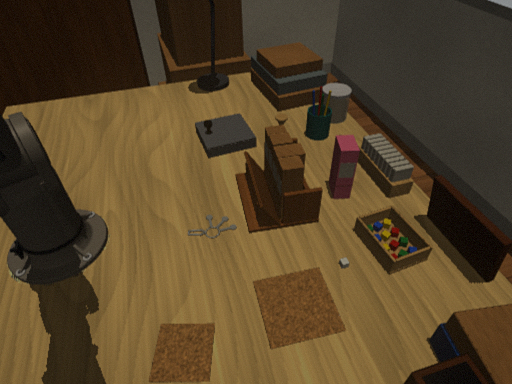

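Mat candidates in the top view are (349,206), which is large, and (359,288), which is smaller. The task wants the large one. The pink box at (252,116) is the decoy. Next I'll enlarge the row and measure the heights.

```bash
python3 - <<'E'
from h import *
z=np.load('top0.npz'); im,d,K,E=[z[k] for k in ('im','d','K','E')]
c=cv2.resize(im[135:225,190:300],None,fx=7,fy=6.5,interpolation=cv2.INTER_CUBIC)
cv2.imwrite('pics/crop_rack.png',c[:,:,::-1])
P=pts(d,K,E)
# box tops
m=(P[...,2]>172)&(P[...,2]<195)&(np.abs(P[...,1])<200)&(P[...,0]>400)&(P[...,0]<900)
m[:140]=0; m[225:]=0
# per-y profile
q=P[m]; print(len(q), q.min(0),q.max(0), np.median(q,0))
n,l=cv2.connectedComponents(m.astype(np.uint8),connectivity=4)
for i in range(1,n):
    s=P[l==i]
    if len(s)>20: print(i,len(s),s.min(0).round(1),s.max(0).round(1),s.mean(0).round(1), cv2.minAreaRect(s[:,:2].astype(np.float32)))
# mats by colour
hsv=cv2.cvtColor(im,cv2.COLOR_RGB2HSV)
print(hsv[206,349],hsv[288,359],hsv[250,300],hsv[165,240])
for (u,v) in [(349,206),(359,288)]: print(P[v,u])
for v in range(140,222,3): print(v,P[v,242].round(0), P[v,222].round(0))
E
```

```text
1567 [ 562.51683287 -100.14015134  172.47991996] [641.24320772  99.14821817 192.0609442 ] [598.25929388  -8.12658289 182.52087196]
1 1567 [ 562.5 -100.1  172.5] [641.2  99.1 192.1] [598.7  -3.2 182.4] ((605.8969116210938, -1.5761489868164062), (198.02621459960938, 72.85968017578125), 85.27518463134766)
[ 17 156 141] [ 17 162 123] [ 20 122 151] [ 14 209  28]
[ 515.92545793 -335.63978948    5.09060429]
[ 267.91740067 -363.60156046    4.19449913]
140 [720.   3.   1.] [718.  66.   1.]
143 [711.   3.  -2.] [707.  66.   3.]
146 [699.   2.   4.] [698.  66.  -1.]
149 [691.   2.  -3.] [688.  65.   3.]
152 [629.  -5. 184.] [659.  59.  73.]
155 [620.  -5. 186.] [620.  49. 180.]
158 [613.  -6. 182.] [613.  49. 177.]
161 [604.  -6. 184.] [603.  48. 184.]
164 [596.  -6. 183.] [593.  47. 191.]
167 [588.  -6. 183.] [586.  47. 183.]
170 [580.  -7. 182.] [577.  47. 187.]
173 [572.  -7. 181.] [575.  48. 161.]
176 [570.  -6. 152.] [576.  52. 117.]
179 [571.  -5. 108.] [576.  55.  76.]
182 [571.  -4.  65.] [576.  59.  30.]
185 [570.  -3.  21.] [569.  59.  19.]
188 [561.  -3.  20.] [555.  57.  41.]
191 [546.  -4.  49.] [542.  55.  64.]
194 [534.  -5.  65.] [530.  53.  84.]
197 [522.  -6.  87.] [519.  51.  93.]
200 [512.  -6.  92.] [523.  58.  13.]
203 [515.  -4.  11.] [513.  57.  15.]
206 [506.  -4.   9.] [503.  57.  17.]
209 [496.  -5.  15.] [494.  57.  15.]
212 [488.  -5.   9.] [486.  57.   8.]
215 [479.  -5.   2.] [478.  57.  -3.]
218 [470.  -5.  -3.] [468.  57.  -1.]
221 [461.  -5.  -0.] [459.  57.  -4.]
```

View pics/crop_rack.png

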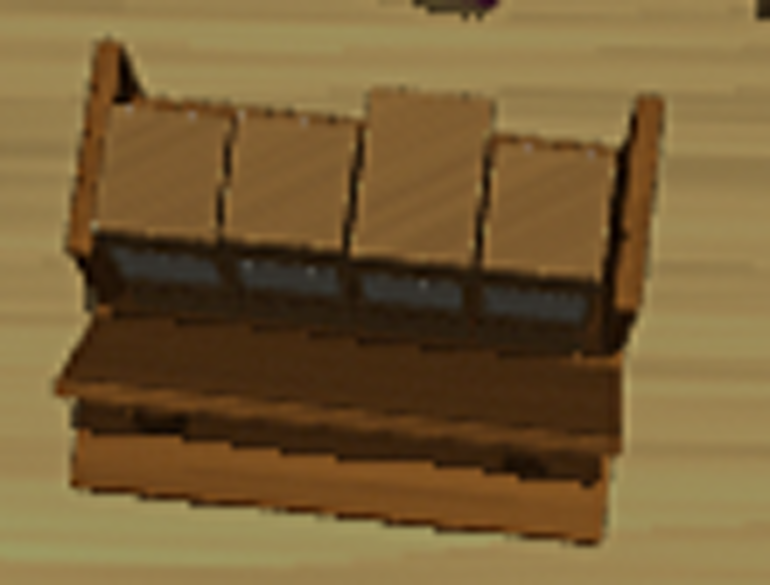

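The crop shows the third box from the left at crop (425,175), which is pixel (251,161). Its back sits at crop row 92, against about 105–140 for the others, so that's the deep box. Now I'll work out the geometry.

```bash
python3 - <<'E'
from h import *
z=np.load('top0.npz'); im,d,K,E=[z[k] for k in ('im','d','K','E')]
def ray(u,v,zz):
    r=E[:3,:3].T@np.array([(u-K[0,2])/K[0,0],(v-K[1,2])/K[1,1],1]); c=-E[:3,:3].T@E[:3,3]
    return c+r*(zz-c[2])/r[2]
cr=lambda x,y:(190+(x+.5)/7-.5,135+(y+.5)/6.5-.5)
for n,p in dict(bl=(368,90),br=(494,97),fl=(352,255),fr=(475,267),rowL=(92,232),rowR=(605,277)).items(): print(n,ray(*cr(*p),182).round(1))
print('boardtop L,R',ray(*cr(57,388),93),ray(*cr(622,445),93))
print('floor front L,R',ray(*cr(72,487),12),ray(*cr(600,543),12))
P=pts(d,K,E)
m=(P[...,2]>172)&(P[...,2]<195)&(P[...,0]>540)&(P[...,0]<660)&(np.abs(P[...,1])<110); 
# mats: texture: saturation higher
hsv=cv2.cvtColor(im,cv2.COLOR_RGB2HSV)
mm=((hsv[...,1]>140)&(hsv[...,0]<20)&(hsv[...,2]>90)).astype(np.uint8); mm[:170]=0; mm[:,:310]=0; mm[:,390:]=0
mm=cv2.morphologyEx(mm,cv2.MORPH_CLOSE,np.ones((3,3))); mm=cv2.morphologyEx(mm,cv2.MORPH_OPEN,np.ones((5,5)))
for c in cv2.findContours(mm,0,1)[0]:
    if cv2.contourArea(c)<300: continue
    w=np.array([ray(*q[0],4)[:2] for q in c],np.float32); print('mat',cv2.minAreaRect(w), c.reshape(-1,2).min(0),c.reshape(-1,2).max(0))
E
```

```text
bl [639.6  -5.  182. ]
br [638.  -53.8 182. ]
fl [569.3  -1.2 182. ]
fr [565.6 -48.3 182. ]
rowL [576.2  98.6 182. ]
rowR [562.8 -98.1 182. ]
boardtop L,R [525.3147163  121.79529818  93.        ] [ 506.2175424  -111.30924339   93.        ]
floor front L,R [491.38072995 124.71816734  12.        ] [ 471.17084352 -107.52491253   12.        ]
mat ((266.60247802734375, -364.2237854003906), (113.0518569946289, 112.24984741210938), 73.53402709960938) [338 267] [381 311]
mat ((515.9217529296875, -335.7239990234375), (158.98660278320312, 158.41322326660156), 87.0698013305664) [323 180] [375 233]
```

```bash
cat >> h.py <<'E'
psi=np.radians(-4.5); rx=np.array([np.cos(psi),np.sin(psi),0]); ry=np.array([-np.sin(psi),np.cos(psi),0])
def want(down,yaxis):  # tool x = down dir, y axis
    x=np.array(down)/np.linalg.norm(down); y=np.array(yaxis)-np.dot(yaxis,x)*x; y/=np.linalg.norm(y)
    return R.from_matrix(np.stack([x,y,np.cross(x,y)],1))
def delta(tgt,Rt):
    """total shift if turn done FIRST (in target tool axes) and in present axes; turn total"""
    o=arm.get_obs(); r=rot(o); p=np.array(o['tool_pos']); w=(r.inv()*Rt).as_rotvec()
    print('pos',p.round(1),'dist',round(np.linalg.norm(tgt-p),1),'shift_now/75',(r.inv().apply(tgt-p)/75).round(3),'shift_after/75',(Rt.inv().apply(tgt-p)/75).round(3),'turn/360',(w/2/np.pi).round(4),'t',o['time_s'])
E
python3 - <<'E'
from h import *
z=np.load('top0.npz'); im,d,K,E=[z[k] for k in ('im','d','K','E')]
P=pts(d,K,E); q=P[98:137,235:270].reshape(-1,3); q=q[q[:,2]>30]; print('pink',q.min(0),q.max(0))
delta(np.array([663,-31.9,270]),want([0,0,-1],-ry))
print(arm.get_obs()['finger_gap'],arm.get_obs()['contact_force'])
E
```

```text
pink [341.32951751 -67.64987598  30.61532137] [ 790.39573476   13.17035436 1214.5001354 ]
pos [ 174.5 -651.5  221.8] dist 790.5 shift_now/75 [-0.634 -6.295 -8.429] shift_after/75 [-0.643 -8.747 -5.844] turn/360 [0.0542 0.0001 0.0002] t 0.1
87.97395358735378 [ 0.50090862 -1.27236208  0.0400227 ]
```

Call:
carry_out(rows=[[255,[-0.65,0,0],[0.027,0,0]],[255,[0,0,0],[0.027,0,0]],[255,[0,-0.65,-0.43],[0,0,0]],[255,[0,-0.65,-0.43],[0,0,0]],[255,[0,-0.65,-0.43],[0,0,0]],[255,[0,-0.65,-0.43],[0,0,0]],[255,[0,-0.65,-0.43],[0,0,0]],[255,[0,-0.65,-0.43],[0,0,0]]])

```text
time_s: 1.1
tool_pos: [391.0, -373.6, 271.2]
ee_rot: [0.027, -0.706, 0.027, 0.707]
contact_force: [0.5, -0.8, -0.3]
finger_gap: 10.9
```

```bash
python3 - <<'E'
from h import *
delta(np.array([663,-31.9,270]),want([0,0,-1],-ry))
z=np.load('top0.npz'); im,d,K,E=[z[k] for k in ('im','d','K','E')]
P=pts(d,K,E); q=P[98:137,235:270].reshape(-1,3); q=q[(q[:,2]>30)]; print('pink',np.percentile(q,[3,50,95],axis=0).round(0))
E
```

```text
pos [ 391.  -373.6  271.2] dist 436.7 shift_now/75 [ 0.016 -4.823 -3.263] shift_after/75 [ 0.016 -4.826 -3.258] turn/360 [0.0002 0.     0.    ] t 1.1
pink [[735. -64.  39.]
 [750. -28. 165.]
 [783.   8. 173.]]
```

Call:
carry_out(rows=[[255,[0,-0.65,-0.44],[0,0,0]],[255,[0,-0.65,-0.44],[0,0,0]],[255,[0,-0.65,-0.44],[0,0,0]],[255,[0,-0.65,-0.44],[0,0,0]],[255,[0,-0.65,-0.44],[0,0,0]],[255,[0,-0.65,-0.44],[0,0,0]],[255,[0,-0.65,-0.44],[0,0,0]],[255,[0,0,0],[0,0,0]]])

```text
time_s: 2.1
tool_pos: [648.5, -46.6, 270.4]
ee_rot: [0.026, -0.706, 0.023, 0.707]
contact_force: [-0.3, -0.5, -0.4]
finger_gap: 0.4
```

```bash
python3 - <<'E'
from h import *
delta(np.array([663,-31.9,270]),want([0,0,-1],-ry))
for n in ['top','wrist','side']:
    im,d,K,E=snap(n); np.savez(f'{n}1.npz',im=im,d=d,K=K,E=E)
    cv2.imwrite(f'pics/{n}1.png',im[:,:,::-1])
E
```

```text
pos [648.5 -46.6 270.4] dist 20.6 shift_now/75 [ 0.005 -0.209 -0.179] shift_after/75 [ 0.005 -0.21  -0.178] turn/360 [0.0015 0.0001 0.0005] t 2.1
```

View pics/wrist1.png

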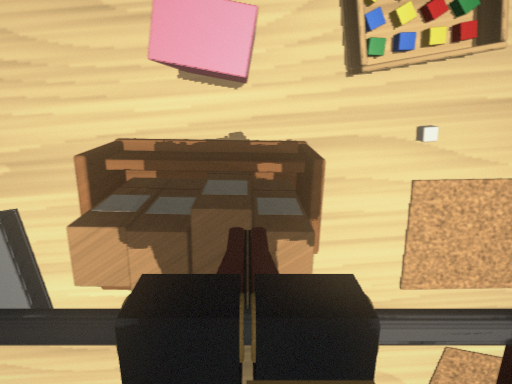

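View pics/side1.png

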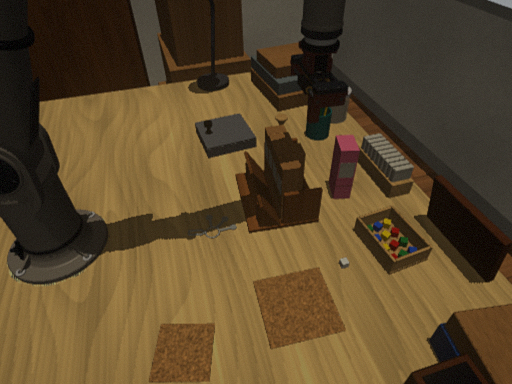

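The wrist view shows the row at (75–325, 140–285). The deep box is third from the left at (222,210), and its back stands out. The pink box is behind at (205,38). I'll refine the box's back edge in an enlarged crop.

```bash
python3 - <<'E'
from h import *
z=np.load('wrist1.npz'); im=z['im']
c=cv2.resize(im[130:300,60:340],None,fx=2.8,fy=2.8,interpolation=cv2.INTER_CUBIC)
cv2.imwrite('pics/w1c.png',c[:,:,::-1])
E
```

```text
(no output)
```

View pics/w1c.png

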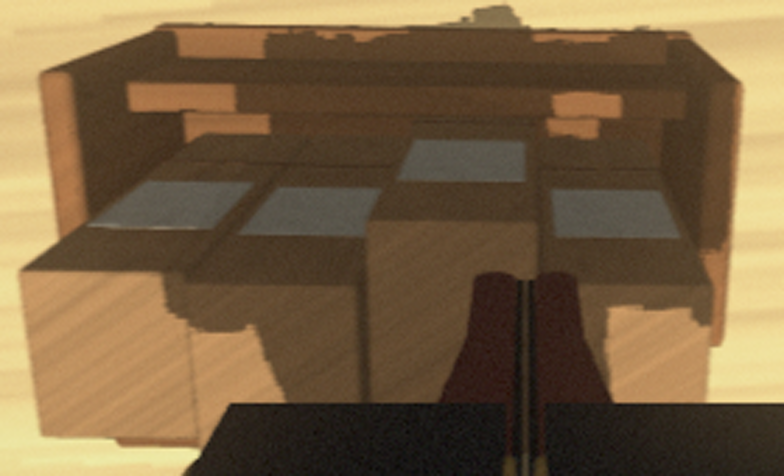

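```bash
python3 - <<'E'
from h import *
z=np.load('wrist1.npz'); K,E,d=z['K'],z['E'],z['d']
def ray(u,v,zz):
    r=E[:3,:3].T@np.array([(u-K[0,2])/K[0,0],(v-K[1,2])/K[1,1],1]); c=-E[:3,:3].T@E[:3,3]
    return c+r*(zz-c[2])/r[2]
cr=lambda x,y:(60+(x+.5)/2.8-.5,130+(y+.5)/2.8-.5)
P=pts(d,K,E); print('top z',P[220,205],P[212,225])
for p in [(370,221),(539,221),(22,269),(186,285),(358,286),(713,283)]: print(p,ray(*cr(*p),182).round(1))
delta(np.array([663,-31.9,270]),want([0,0,-1],-ry))
E
```

```text
top z [631.75670684 -15.88876217 181.94916705] [637.44297851 -32.05604464 182.70927395]
(370, 221) [641.8  -6.8 182. ]
(539, 221) [638.4 -53.1 182. ]
(22, 269) [634.9  91.7 182. ]
(186, 285) [626.8  46.9 182. ]
(358, 286) [622.9  -1.2 182. ]
(713, 283) [ 616.6 -100.4  182. ]
pos [646.4 -54.2 270.8] dist 27.8 shift_now/75 [ 0.01  -0.313 -0.198] shift_after/75 [ 0.011 -0.313 -0.197] turn/360 [ 0.      0.0002 -0.0002] t 2.25
```

Call:
carry_out(rows=[[255,[0,-0.31,-0.22],[0,0,0]],[255,[0,0,0],[0,0,0]],[255,[0,0,0],[0,0,0]]])

```text
time_s: 2.62
tool_pos: [664.5, -33.2, 271.4]
ee_rot: [0.028, -0.706, 0.029, 0.707]
contact_force: [-0.4, -0.6, 0.2]
finger_gap: 0.6
```

```bash
python3 - <<'E'
from h import *
delta(np.array([664.5,-32,160]),want([0,0,-1],-ry))
E
```

```text
pos [664.5 -33.2 271.4] dist 111.4 shift_now/75 [ 1.485e+00 -1.800e-02  1.000e-03] shift_after/75 [ 1.485e+00 -1.600e-02  1.000e-03] turn/360 [-0.0002  0.0001 -0.0002] t 2.625
```

Call:
carry_out(rows=[[255,[0.6,-0.015,0],[0,0,0]],[255,[0.6,0,0],[0,0,0]],[255,[0.28,0,0],[0,0,0]],[255,[0,0,0],[0,0,0]],[255,[0,0,0.1],[0,0,0]],[255,[0,0,0.1],[0,0,0]],[255,[0,0,0.1],[0,0,0]]])

```text
time_s: 3.5
tool_pos: [643.3, -28.3, 161.9]
ee_rot: [-0.027, 0.708, -0.027, -0.706]
contact_force: [1.6, -0.4, 0.8]
finger_gap: 0.5
```

Call:
carry_out(rows=[[255,[0,0,0.1],[0,0,0]],[255,[0,0,0.1],[0,0,0]],[255,[0,0,0.1],[0,0,0]],[255,[0,0,0.1],[0,0,0]]])

```text
time_s: 4.0
tool_pos: [612.3, -25.8, 160.3]
ee_rot: [0.027, -0.706, 0.027, 0.707]
contact_force: [0.6, -0.7, 0.3]
finger_gap: 0.3
```

```bash
python3 - <<'E'
from h import *
for n in ['side']:
    im,d,K,E=snap(n)
    cv2.imwrite(f'pics/{n}2.png',cv2.resize(im[90:240,180:380],None,fx=4,fy=4)[:,:,::-1])
E
```

```text
(no output)
```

View pics/side2.png

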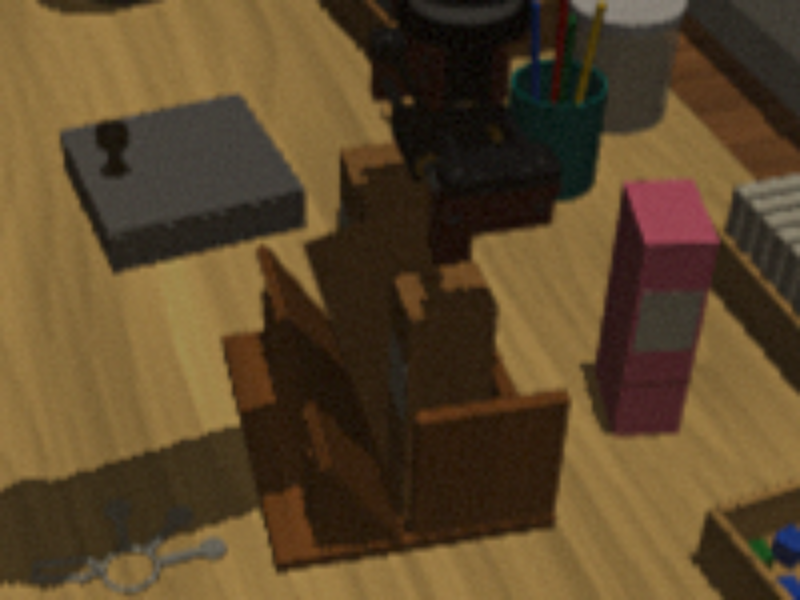

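The deep box is tipping: its top shows ahead of the near box at crop (320,240). The others are standing, so I'll keep pulling.

Call:
carry_out(rows=[[255,[0,0,0.1],[0,0,0]],[255,[0,0,0.1],[0,0,0]],[255,[0,0,0.1],[0,0,0]],[255,[0,0,0.08],[0,0,0]],[255,[0,0,0.06],[0,0,0]],[255,[0,0,0],[0,0,0]],[255,[0,0,0],[0,0,0]]])

```text
time_s: 4.92
tool_pos: [580.3, -23.4, 160.5]
ee_rot: [-0.027, 0.707, -0.027, -0.706]
contact_force: [-0.2, -0.2, -0.2]
finger_gap: 0.6
```

```bash
python3 - <<'E'
from h import *
im,d,K,E=snap('side')
cv2.imwrite(f'pics/side3.png',cv2.resize(im[90:240,180:380],None,fx=4,fy=4)[:,:,::-1])
E
```

```text
(no output)
```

View pics/side3.png

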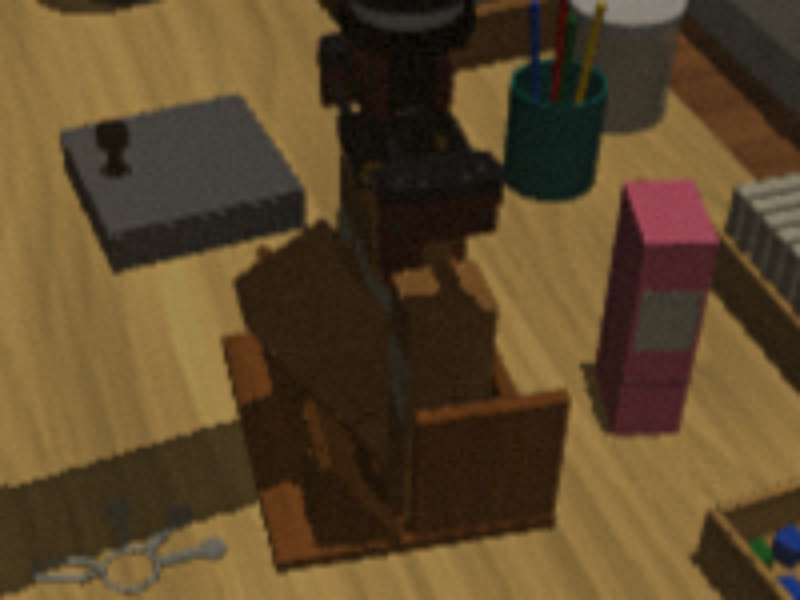

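The box has fallen onto the front board. I'll retract straight up, open the gripper, and look.

Call:
carry_out(rows=[[255,[0,0,-0.05],[0,0,0]],[255,[-0.6,0,0],[0,0,0]],[255,[-0.75,0,0],[0,0,0]],[0,[-0.75,0,0],[0,0,0]],[0,[0,0,-0.7],[0,0,0]],[0,[0,0,-0.7],[0,0,0]],[0,[0,0,0],[0,0,0]],[0,[0,0,0],[0,0,0]]])

```text
time_s: 5.98
tool_pos: [688.2, -31.6, 317.4]
ee_rot: [0.027, -0.706, 0.027, 0.707]
contact_force: [0.1, -0.4, 0.4]
finger_gap: 47.0
```

```bash
python3 - <<'E'
from h import *
for n in ['top','wrist']:
    im,d,K,E=snap(n); np.savez(f'{n}4.npz',im=im,d=d,K=K,E=E)
    c=cv2.resize(im[135:225,190:300],None,fx=7,fy=6.5,interpolation=cv2.INTER_CUBIC) if n=='top' else im
    cv2.imwrite(f'pics/{n}4.png',c[:,:,::-1])
E
```

```text
(no output)
```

View pics/top4.png

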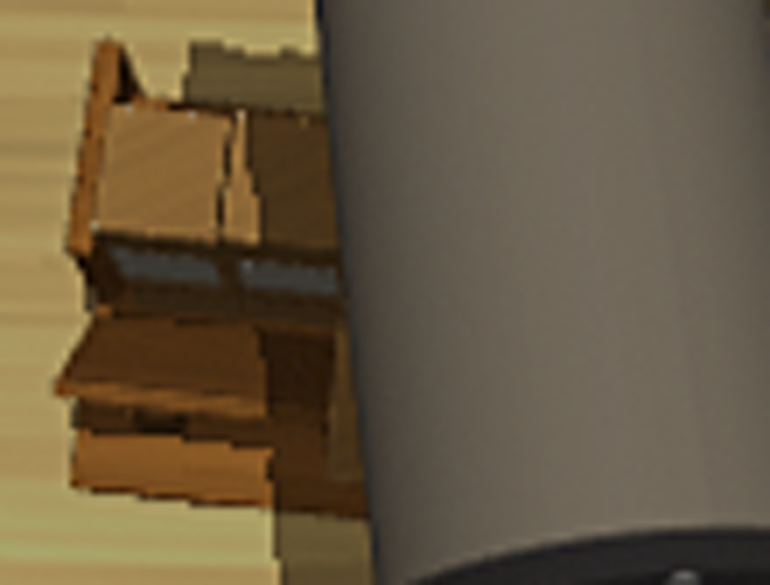

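View pics/wrist4.png

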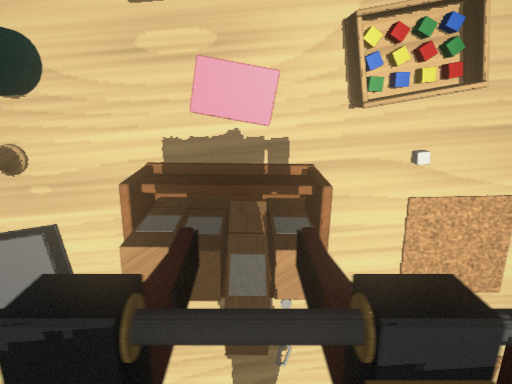

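```bash
cat >> h.py <<'E'
F=np.array([567.5,-24.5,12.]); th=np.radians(31); Z=np.array([0,0,1.])
zb=-np.sin(th)*rx+np.cos(th)*Z; xb=np.cos(th)*rx+np.sin(th)*Z
def gp(s,x=22): return F+x*xb+s*zb
E
python3 - <<'E'
from h import *
print(gp(240),gp(123)); delta(gp(240),want(-zb,-ry)); print(np.array(arm.get_obs()['qpos']).round(2))
E
```

```text
[463.07145642 -16.28129538 229.05098982] [523.1451514  -21.00919771 128.76241563]
pos [687.8 -31.6 318.4] dist 242.3 shift_now/75 [1.19  0.027 3.003] shift_after/75 [-0.526  0.031  3.187] turn/360 [0.0002 0.0861 0.    ] t 6.075
[ 0.13  0.45 -0.25  1.38  0.11  1.32 -1.78]
```

Call:
carry_out(rows=[[0,[0,0.027,0.75],[0,0,0]],[0,[0,0,0.75],[0,0,0]],[0,[0,0,0.75],[0,0,0]],[0,[0,0,0.75],[0,0,0]],[0,[0,0,0],[0,0.0287,0]],[0,[0,0,0],[0,0.0287,0]],[0,[0,0,0],[0,0.0287,0]],[0,[0,0,0],[0,0,0]]])

```text
time_s: 7.08
tool_pos: [459.4, -17.1, 315.8]
ee_rot: [-0.018, 0.869, -0.035, -0.493]
contact_force: [0.4, -0.9, -0.4]
finger_gap: 87.6
```

```bash
python3 - <<'E'
from h import *
delta(gp(240),want(-zb,-ry)); print(np.array(arm.get_obs()['qpos']).round(2))
for n in ['top','wrist','side']:
    im,d,K,E=snap(n); np.savez(f'{n}5.npz',im=im,d=d,K=K,E=E)
    cv2.imwrite(f'pics/{n}5.png',im[:,:,::-1])
E
```

```text
pos [459.4 -17.1 315.8] dist 86.8 shift_now/75 [ 1.018 -0.019  0.552] shift_after/75 [ 1.016 -0.015  0.554] turn/360 [ 0.0003  0.0004 -0.0004] t 7.075
[ 0.22 -0.25 -0.34  2.27  0.05  0.58 -1.82]
```

View pics/wrist5.png

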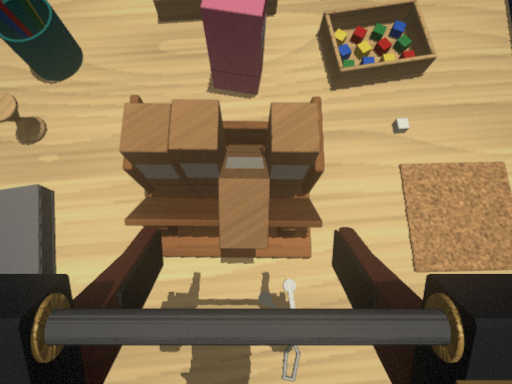

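View pics/side5.png

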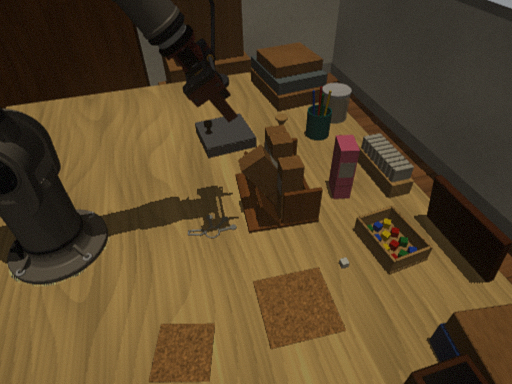

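The wrist view shows the deep box leaning forward, with its top at (219–270, 178–248). The others are upright. I'll check its pose from depth.

```bash
python3 - <<'E'
from h import *
z=np.load('wrist5.npz'); K,E,d=z['K'],z['E'],z['d']; P=pts(d,K,E)
q=P[185:242,226:264].reshape(-1,3)
c=q.mean(0); n=np.linalg.svd(q-c,full_matrices=0)[2][2]; n*=np.sign(n[2]); print('ctr',c.round(1),'n',n.round(3),'tilt',np.degrees(np.arccos(n[2])), 'expect ctr',(F+36*xb+170*zb).round(1),zb.round(3))
D=(q-F); print('s of top',(D@zb).mean(),(D@xb).min(),(D@xb).max())
for v in (195,215,235):
    row=P[v,205:285]; D=row-F; ok=np.abs(D@zb-170)<8; y=(D@ry)[ok]; print(v,y.min(),y.max(),(y.min()+y.max())/2)
col=P[160:262,245]-F; ok=np.abs(col@zb-170)<8; x=(col@xb)[ok]; print('x range',x.min(),x.max())
E
```

```text
ctr [508.9 -17.8 176.9] n [0.073 0.997 0.008] tilt 89.52232982335244 expect ctr [511.  -20.1 176.3] [-0.513  0.04   0.857]
s of top 171.67171635353418 3.979509223021162 144.35870177705638
195 -20.82722126215941 25.764969813195364 2.468874275517978
215 -20.33083804496775 26.33218987932005 3.0006759171761512
235 -20.75886501966203 25.86814821312513 2.5546415967315514
x range -2.936434800336815 67.8378232938149
```

```bash
python3 - <<'E'
from h import *
delta(gp(123,21)+1.5*ry,want(-zb,-ry))
E
```

```text
pos [465.1 -16.2 319.6] dist 199.8 shift_now/75 [ 2.581 -0.016  0.661] shift_after/75 [ 2.581 -0.017  0.658] turn/360 [ 0.0001 -0.0002  0.0001] t 7.225
```

Call:
carry_out(rows=[[0,[0.3,-0.016,0.66],[0,0,0]],[0,[0.6,0,0],[0,0,0]],[0,[0,0,0],[0,0,0]],[0,[0,0,0],[0,0,0]]])

```text
time_s: 7.72
tool_pos: [457.9, -14.5, 235.8]
ee_rot: [-0.02, 0.87, -0.034, -0.492]
contact_force: [-0.5, -0.0, -0.1]
finger_gap: 87.7
```

```bash
python3 - <<'E'
from h import *
delta(gp(123,21)+1.5*ry,want(-zb,-ry)); print(np.array(arm.get_obs()['qpos']).round(2))
E
```

```text
pos [457.9 -14.5 235.8] dist 125.5 shift_now/75 [ 1.674e+00 -1.000e-03  0.000e+00] shift_after/75 [ 1.674 -0.002 -0.   ] turn/360 [ 0.     -0.0001  0.0001] t 7.725
[ 0.29 -0.14 -0.45  2.39  0.19  0.35 -1.98]
```

Call:
carry_out(rows=[[0,[0.4,0,0],[0,0,0]],[0,[0.4,0,0],[0,0,0]],[0,[0.3,0,0],[0,0,0]]])

```text
time_s: 8.1
tool_pos: [499.5, -19.2, 168.4]
ee_rot: [-0.019, 0.871, -0.036, -0.49]
contact_force: [0.2, -0.0, 0.8]
finger_gap: 87.9
```

```bash
python3 - <<'E'
from h import *
delta(gp(123,21)+1.5*ry,want(-zb,-ry)); print(np.array(arm.get_obs()['qpos']).round(2))
im,d,K,E=snap('wrist')
cv2.imwrite(f'pics/wrist6.png',im[:,:,::-1])
E
```

```text
pos [499.5 -19.2 168.4] dist 46.3 shift_now/75 [ 0.616 -0.023  0.017] shift_after/75 [ 0.616 -0.021  0.014] turn/360 [-0.0001 -0.0006 -0.0005] t 8.1
[ 0.35  0.09 -0.54  2.4   0.92  0.23 -2.69]
```

View pics/wrist6.png

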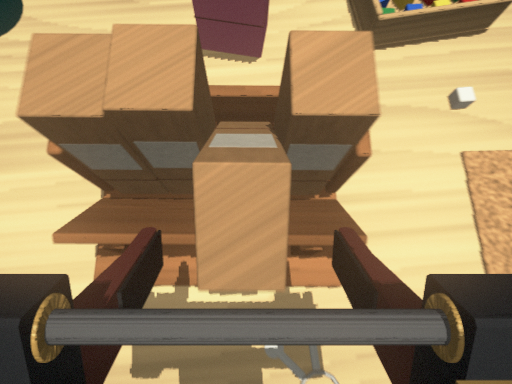

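Joints 6 and 7 are approaching their limits at this tilt (0.23 and −2.69). I'll back off and grasp with the tool tilted only about 13° from vertical.

Call:
carry_out(rows=[[0,[-0.4,0,0],[0,0,0]],[0,[-0.2,0,0],[0,-0.02,0]],[0,[0,0,0],[0,-0.02,0]],[0,[0,0,0],[0,-0.01,0]],[0,[0,0,0],[0,0,0]],[0,[0,0,0],[0,0,0]]])

```text
time_s: 8.9
tool_pos: [480.8, -22.7, 196.7]
ee_rot: [-0.021, 0.795, -0.04, -0.605]
contact_force: [-0.4, 0.1, 0.1]
finger_gap: 88.0
```

```bash
cat >> h.py <<'E'
ph=np.radians(13); uu=-np.sin(ph)*rx+np.cos(ph)*Z
GT=gp(142,21)+1.5*ry-19*uu
E
python3 - <<'E'
from h import *
print(GT); delta(GT,want(-uu,-ry)); print(np.array(arm.get_obs()['qpos']).round(2))
E
```

```text
[516.9136523  -19.0141298  126.02052504]
pos [480.8 -22.7 196.7] dist 79.5 shift_now/75 [ 1.034 -0.106 -0.207] shift_after/75 [ 1.026 -0.086 -0.252] turn/360 [-0.001  -0.0069 -0.0027] t 8.9
[ 0.46  0.1  -0.62  2.19  0.23  0.62 -1.97]
```

Call:
carry_out(rows=[[0,[0,0,0],[-0.001,-0.007,-0.0027]],[0,[0,-0.09,-0.25],[0,0,0]],[0,[0.35,0,0],[0,0,0]],[0,[0,0,0],[0,0,0]]])

```text
time_s: 9.4
tool_pos: [503.8, -18.0, 173.3]
ee_rot: [-0.024, 0.78, -0.031, -0.624]
contact_force: [-0.7, -0.1, -0.3]
finger_gap: 88.0
```

```bash
python3 - <<'E'
from h import *
delta(GT,want(-uu,-ry)); print(np.array(arm.get_obs()['qpos']).round(2))
im,d,K,E=snap('wrist')
cv2.imwrite(f'pics/wrist7.png',im[:,:,::-1])
E
```

```text
pos [503.8 -18.  173.3] dist 49.1 shift_now/75 [ 0.654 -0.    -0.032] shift_after/75 [ 0.654  0.    -0.029] turn/360 [ 0.      0.0009 -0.    ] t 9.4
[ 0.43  0.2  -0.61  2.14  0.27  0.64 -2.  ]
```

View pics/wrist7.png

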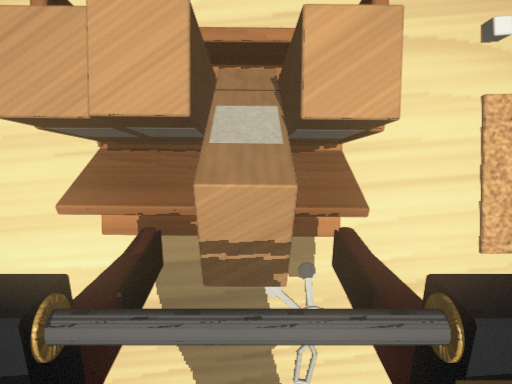

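The box (195–295) is centred between the fingers (157 and 340). I'll descend and close.

Call:
carry_out(rows=[[0,[0.35,0,-0.03],[0,0,0]],[0,[0.3,0,0],[0,0,0]],[0,[0,0,0],[0,0,0]],[255,[0,0,0],[0,0,0]],[255,[0,0,0],[0,0,0]],[255,[0,0,0],[0,0,0]],[255,[0,0,0],[0,0,0]],[255,[0,0,0],[0,0,0]]])

```text
time_s: 10.45
tool_pos: [518.8, -19.3, 127.9]
ee_rot: [-0.025, 0.781, -0.031, -0.623]
contact_force: [0.8, 0.5, 1.7]
finger_gap: 48.2
```

```bash
python3 - <<'E'
from h import *
delta(GT,want(-uu,-ry)); print(np.array(arm.get_obs()['qpos']).round(2))
im,d,K,E=snap('side')
cv2.imwrite(f'pics/side8.png',cv2.resize(im[90:240,180:380],None,fx=4,fy=4)[:,:,::-1])
E
```

```text
pos [518.8 -19.3 127.9] dist 2.7 shift_now/75 [ 0.019 -0.002  0.03 ] shift_after/75 [ 0.019 -0.002  0.03 ] turn/360 [-0.0001  0.0003 -0.0001] t 10.45
[ 0.38  0.29 -0.56  2.15  0.4   0.55 -2.11]
```

View pics/side8.png

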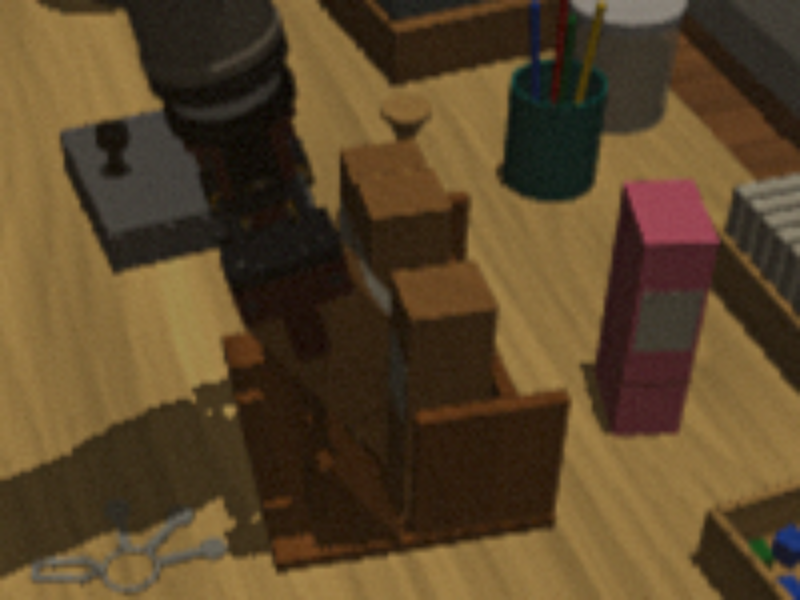

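Gripped, with a gap of 48.2 mm. I'll lift straight up.

Call:
carry_out(rows=[[255,[-0.1,0,-0.023],[0,0,0]],[255,[-0.1,0,-0.023],[0,0,0]],[255,[-0.2,0,-0.045],[0,0,0]],[255,[-0.2,0,-0.045],[0,0,0]],[255,[-0.2,0,-0.045],[0,0,0]]])

```text
time_s: 11.12
tool_pos: [518.6, -19.2, 190.6]
ee_rot: [-0.025, 0.781, -0.031, -0.623]
contact_force: [0.9, 1.5, -3.8]
finger_gap: 48.1
```

```bash
python3 - <<'E'
from h import *
print(np.array(arm.get_obs()['qpos']).round(2))
im,d,K,E=snap('side')
cv2.imwrite(f'pics/side9.png',cv2.resize(im[90:240,180:380],None,fx=4,fy=4)[:,:,::-1])
E
```

```text
[ 0.45  0.2  -0.62  2.09  0.26  0.68 -1.98]
```

View pics/side9.png

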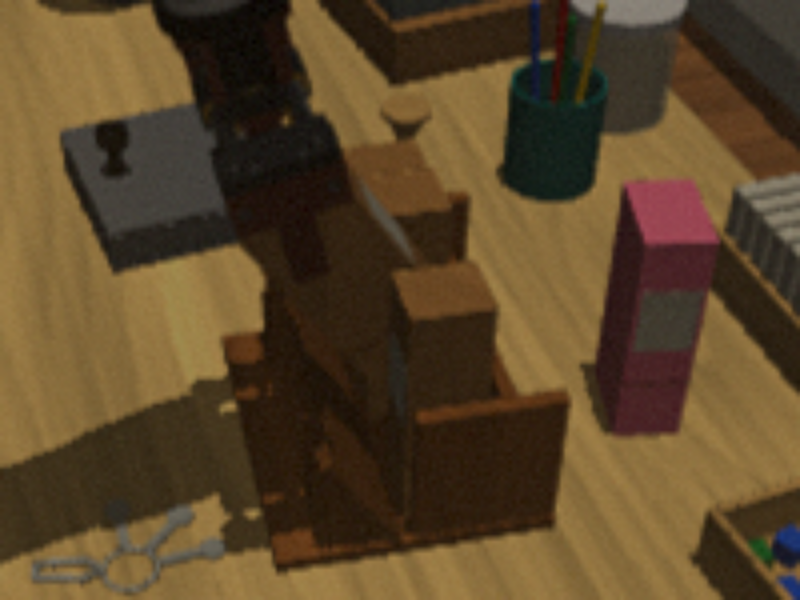

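The box is rising and still held, and the neighbours are standing. I'll continue up about 130 mm.

Call:
carry_out(rows=[[255,[-0.25,0,-0.058],[0,0,0]],[255,[-0.25,0,-0.058],[0,0,0]],[255,[-0.25,0,-0.058],[0,0,0]],[255,[-0.25,0,-0.058],[0,0,0]],[255,[-0.25,0,-0.058],[0,0,0]],[255,[-0.25,0,-0.058],[0,0,0]],[255,[-0.2,0,-0.046],[0,0,0]],[255,[0,0,0],[0,0,0]]])

```text
time_s: 12.18
tool_pos: [519.5, -19.1, 321.3]
ee_rot: [-0.025, 0.782, -0.031, -0.622]
contact_force: [0.0, 1.4, -4.3]
finger_gap: 47.8
```

```bash
python3 - <<'E'
from h import *
print(np.array(arm.get_obs()['qpos']).round(2))
im,d,K,E=snap('side'); np.savez('side10.npz',im=im,d=d,K=K,E=E)
cv2.imwrite(f'pics/side10.png',im[:,:,::-1])
im,d,K,E=snap('wrist');cv2.imwrite(f'pics/wrist10.png',im[:,:,::-1]); np.savez('wrist10.npz',im=im,d=d,K=K,E=E)
E
```

```text
[ 0.52  0.05 -0.64  1.92  0.09  0.96 -1.81]
```

View pics/side10.png

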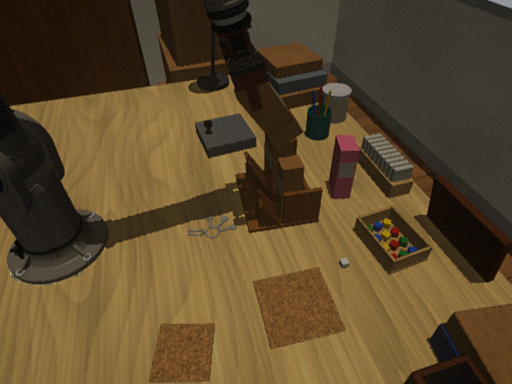

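View pics/wrist10.png

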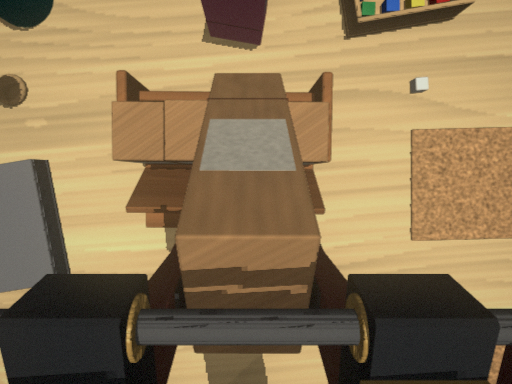

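The box is lifted clear and held with its tilt unchanged; the three others are standing. Next I'll measure the box in the tool frame from wrist depth.

```bash
cat > meas.py <<'E'
from h import *
def meas(f,back,top):
    z=np.load(f); K,E,d=z['K'],z['E'],z['d']; P=pts(d,K,E)
    def pl(b):
        q=P[b[0]:b[1],b[2]:b[3]].reshape(-1,3); q=q[(d[b[0]:b[1],b[2]:b[3]].ravel()>0)]
        m=np.median(q,0)
        for _ in range(3):
            n=np.linalg.svd(q-q.mean(0),full_matrices=False)[2][2]; r=(q-q.mean(0))@n; q=q[np.abs(r)<max(4,2*r.std())]
        return q.mean(0),n,r.std()
    return P,pl(back),pl(top)
E
python3 - <<'E'
from meas import *
P,b,t=meas('wrist10.npz',(120,230,200,300),(240,262,190,310))
print(b,t)
o=arm.get_obs(); r=rot(o); print('tool',r.as_matrix().round(3))
nb=b[1]*np.sign(b[1][0]); print('tilt from back normal', np.degrees(np.arcsin(nb[2])), 'yaw',np.degrees(np.arctan2(nb[1],nb[0])), 'in tool',r.inv().apply(nb))
# coordinates of back face: distance of TCP from it
p=np.array(o['tool_pos']); print('TCP->back', (b[0]-p)@nb)
zt=np.cross(nb,np.cross(Z,nb)); zt/=np.linalg.norm(zt); print('zt',zt, 'top above TCP',(t[0]-p)@zt)
yy=np.cross(zt,nb); 
for v in (150,200): 
    D=P[v,150:350]-b[0]; ok=np.abs(D@nb)<5; y=((P[v,150:350]-p)@yy)[ok]; print('y',y.min(),y.max())
E
```

```text
(array([558.53980855, -22.74766847, 353.35509605]), array([ 0.83289372, -0.06907249,  0.54910567]), np.float64(0.36912574549150245)) (array([532.017077  , -20.60614158, 382.41214188]), array([ 0.56172442, -0.04516489, -0.82609068]), np.float64(0.4298053690631134))
tool [[ 0.221 -0.079 -0.972]
 [-0.018 -0.997  0.077]
 [-0.975  0.    -0.222]]
tilt from back normal 33.30567972270647 yaw -4.740732932881658 in tool [-0.34996072  0.00300443 -0.93675956]
TCP->back 52.18787262725377
zt [-0.54722711  0.04538195  0.83575293] top above TCP 45.083048276816186
y -23.100969699713968 23.94433432424932
y -22.850690741572905 24.12813667357323
```

Call:
carry_out(rows=[[255,[-0.4,0,0],[0,0,0]],[255,[-0.2,0,0],[0,-0.0185,0]],[255,[0,0,0],[0,-0.0185,0]],[255,[0,0,0],[0,-0.0185,0]],[255,[0,0,0],[0,-0.0185,0]],[255,[0,0,0],[0,-0.0185,0]],[255,[0,0,0],[0,0,0]],[255,[0,0,0],[0,0,0]]])

```text
time_s: 13.28
tool_pos: [508.9, -18.1, 363.6]
ee_rot: [0.032, -0.571, 0.023, 0.82]
contact_force: [-0.5, -0.3, -3.1]
finger_gap: 47.9
```

```bash
python3 - <<'E'
from h import *
print(np.array(arm.get_obs()['qpos']).round(2)); r=rot()
delta(np.array([500,-334.7,145]),r)
im,d,K,E=snap('wrist');cv2.imwrite(f'pics/wrist11.png',im[:,:,::-1]); np.savez('wrist11.npz',im=im,d=d,K=K,E=E)
E
```

```text
[ 0.4   0.38 -0.63  1.49  0.11  1.68 -1.88]
pos [508.9 -18.1 363.6] dist 384.8 shift_now/75 [ 2.658  4.217 -1.213] shift_after/75 [ 2.658  4.217 -1.213] turn/360 [0. 0. 0.] t 13.275
```

View pics/wrist11.png

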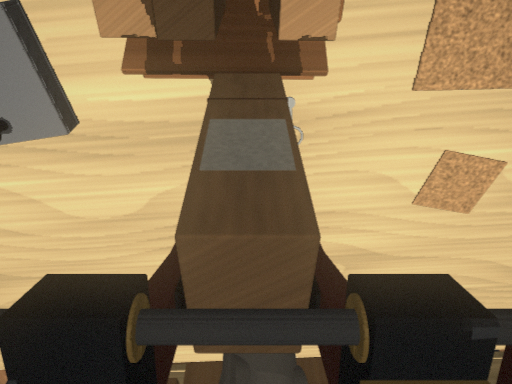

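Call:
carry_out(rows=[[255,[0,0.3,0],[0,0,0]],[255,[0,0.6,0],[0,0,0]],[255,[0,0.6,0],[0,0,0]],[255,[0,0.6,0],[0,0,0]],[255,[0,0.6,0],[0,0,0]],[255,[0,0.6,0],[0,0,0]],[255,[0,0.6,0],[0,0,0]],[255,[0,0.3,0],[0,0,0]]])

```text
time_s: 14.32
tool_pos: [482.7, -335.0, 364.8]
ee_rot: [0.033, -0.571, 0.025, 0.82]
contact_force: [0.4, 0.8, -3.7]
finger_gap: 48.0
```

Call:
carry_out(rows=[[255,[0,0,0],[0,0,0]],[255,[0,0,0],[0,0,0]],[255,[0,0,0],[0,0,0]]])

```text
time_s: 14.7
tool_pos: [484.6, -330.5, 364.4]
ee_rot: [0.031, -0.57, 0.022, 0.82]
contact_force: [0.5, 0.1, -4.0]
finger_gap: 47.7
```

```bash
python3 - <<'E'
from h import *
print(np.array(arm.get_obs()['qpos']).round(2)); r=rot()
delta(np.array([500,-334.7,160]),r)
for n in ('wrist','side','top'):
    im,d,K,E=snap(n);cv2.imwrite(f'pics/{n}12.png',im[:,:,::-1]); np.savez(n+'12.npz',im=im,d=d,K=K,E=E)
from meas import *
P,b,t=meas('wrist12.npz',(120,225,205,295),(242,270,195,305))
o=arm.get_obs(); p=np.array(o['tool_pos']); nb=b[1]*np.sign(b[1][0]); print(b,t,'tilt',np.degrees(np.arcsin(nb[2])), 'back',(b[0]-p)@nb,'topz',t[0][2]-p[2],'ntop',t[1])
E
```

```text
[ 0.74  0.47 -0.48  1.33  0.28  1.74 -1.38]
pos [ 484.6 -330.5  364.4] dist 205.0 shift_now/75 [ 2.482  0.042 -1.145] shift_after/75 [ 2.482  0.042 -1.145] turn/360 [0. 0. 0.] t 14.7
(array([ 535.85380436, -334.91831559,  368.58498149]), array([-9.96955286e-01,  7.79747936e-02,  2.98698193e-04]), np.float64(0.35733181656846)) (array([ 526.9824455 , -334.07750557,  409.3907405 ]), array([-6.78629618e-03,  3.41216031e-04,  9.99976915e-01]), np.float64(0.4248639813216221)) tilt -0.017114146042282955 back 51.65998430106455 topz 45.18212392697569 ntop [-6.78629618e-03  3.41216031e-04  9.99976915e-01]
```

View pics/side12.png

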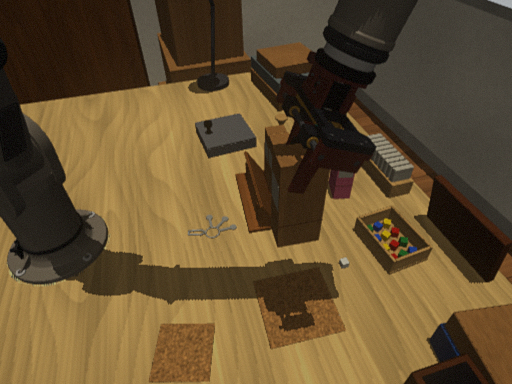

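The box hangs upright (tilt about 0°). I'll lower it over the mat to 30 mm clearance.

Call:
carry_out(rows=[[255,[0.41,0.01,-0.19],[0,0,0]],[255,[0.41,0.01,-0.19],[0,0,0]],[255,[0.41,0.01,-0.19],[0,0,0]],[255,[0.41,0.01,-0.19],[0,0,0]],[255,[0.41,0,-0.19],[0,0,0]],[255,[0.41,0,-0.19],[0,0,0]],[255,[0,0,0],[0,0,0]],[255,[0,0,0],[0,0,0]]])

```text
time_s: 15.85
tool_pos: [500.1, -336.8, 162.6]
ee_rot: [0.032, -0.571, 0.023, 0.82]
contact_force: [0.8, -0.7, -4.0]
finger_gap: 47.6
```

```bash
python3 - <<'E'
from h import *
print(np.array(arm.get_obs()['qpos']).round(2)); r=rot(); print(r.as_matrix().round(3))
delta(np.array([500,-334.7,131]),r)
for n in ('wrist','side','top'):
    im,d,K,E=snap(n);cv2.imwrite(f'pics/{n}13.png',im[:,:,::-1]); np.savez(n+'13.npz',im=im,d=d,K=K,E=E)
from meas import *
P,b,t=meas('wrist13.npz',(120,225,205,295),(242,270,195,305))
o=arm.get_obs(); p=np.array(o['tool_pos']); nb=b[1]*np.sign(b[1][0]); print('tilt',np.degrees(np.arcsin(nb[2])), 'back',(b[0]-p)@nb,'topz',t[0][2])
E
```

```text
[ 0.73  0.65 -0.46  1.52  0.35  1.41 -1.47]
[[-0.347 -0.079 -0.935]
 [ 0.027 -0.997  0.074]
 [-0.938  0.001  0.348]]
pos [ 500.1 -336.8  162.6] dist 31.7 shift_now/75 [ 0.397 -0.028 -0.143] shift_after/75 [ 0.397 -0.028 -0.143] turn/360 [0. 0. 0.] t 15.85
tilt 0.03084894560660912 back 51.17181456536008 topz 207.62921830694648
```

View pics/side13.png

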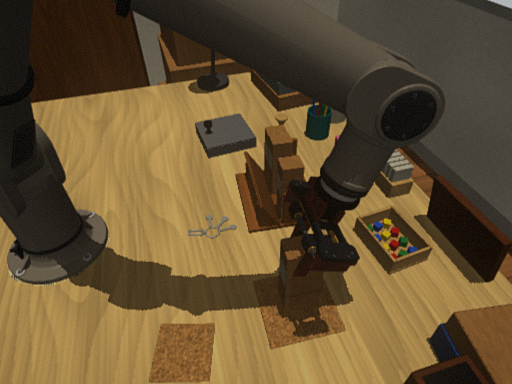

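Call:
carry_out(rows=[[255,[0.12,-0.01,-0.044],[0,0,0]],[255,[0.12,-0.01,-0.044],[0,0,0]],[255,[0.08,0,-0.03],[0,0,0]],[255,[0.04,0,-0.015],[0,0,0]],[255,[0,0,0],[0,0,0]],[255,[0,0,0],[0,0,0]]])

```text
time_s: 16.75
tool_pos: [499.7, -335.2, 132.7]
ee_rot: [0.032, -0.57, 0.023, 0.821]
contact_force: [-0.4, -0.7, -3.9]
finger_gap: 47.4
```

Call:
carry_out(rows=[[255,[0.025,0,-0.01],[0,0,0]],[255,[0,0,0],[0,0,0]]])

```text
time_s: 17.0
tool_pos: [499.4, -335.2, 130.5]
ee_rot: [0.032, -0.57, 0.023, 0.821]
contact_force: [0.3, -0.3, -4.4]
finger_gap: 48.0
```

Call:
carry_out(rows=[[255,[0.02,0,-0.008],[0,0,0]],[255,[0,0,0],[0,0,0]]])

```text
time_s: 17.25
tool_pos: [499.6, -335.2, 129.4]
ee_rot: [0.032, -0.57, 0.023, 0.821]
contact_force: [-1.9, 0.1, -0.5]
finger_gap: 47.8
```

Call:
carry_out(rows=[[255,[0.015,0,-0.006],[0,0,0]],[255,[0,0,0],[0,0,0]]])

```text
time_s: 17.5
tool_pos: [499.7, -335.3, 129.3]
ee_rot: [0.032, -0.57, 0.023, 0.821]
contact_force: [-2.2, 1.5, 8.1]
finger_gap: 47.9
```

The box is down on the mat: contact_force z has gone from −4 to +8 N. Releasing.

Call:
carry_out(rows=[[0,[0,0,0],[0,0,0]],[0,[0,0,0],[0,0,0]],[0,[0,0,0],[0,0,0]],[0,[0,0,0],[0,0,0]],[0,[0,0,0],[0,0,0]]])

```text
time_s: 18.12
tool_pos: [499.5, -335.2, 127.6]
ee_rot: [0.033, -0.57, 0.023, 0.821]
contact_force: [0.4, 0.3, 0.1]
finger_gap: 87.4
```

```bash
python3 - <<'E'
from h import *
for n in ('wrist',):
    im,d,K,E=snap(n);cv2.imwrite(f'pics/{n}14.png',im[:,:,::-1]); np.savez(n+'14.npz',im=im,d=d,K=K,E=E)
E
```

```text
(no output)
```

View pics/wrist14.png

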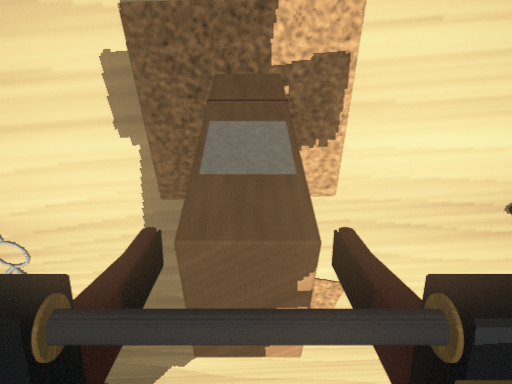

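The box is standing upright and free of both fingers. I'll retract along the tool axis.

Call:
carry_out(rows=[[0,[-0.15,0,0],[0,0,0]],[0,[-0.3,0,0],[0,0,0]],[0,[-0.5,0,0],[0,0,0]],[0,[-0.6,0,0],[0,0,0]],[0,[-0.6,0,0],[0,0,0]],[0,[0,0,0],[0,0,0]],[0,[0,0,0],[0,0,0]]])

```text
time_s: 19.05
tool_pos: [555.5, -339.5, 278.6]
ee_rot: [0.032, -0.57, 0.023, 0.821]
contact_force: [0.4, 0.0, -0.4]
finger_gap: 87.7
```

```bash
python3 - <<'E'
from h import *
for n in ('wrist','side'):
    im,d,K,E=snap(n);cv2.imwrite(f'pics/{n}15.png',im[:,:,::-1]); np.savez(n+'15.npz',im=im,d=d,K=K,E=E)
    P=pts(d,K,E); q=P[(np.abs(P[...,2]-174)<6)&(np.abs(P[...,0]-516)<80)&(np.abs(P[...,1]+336)<80)]
    print(n,len(q),(np.percentile(q,2,axis=0)+np.percentile(q,98,axis=0))/2,np.percentile(q,2,axis=0),np.percentile(q,98,axis=0))
    m=q.mean(0);print(np.linalg.svd(q-m,full_matrices=False)[2][2])
E
```

```text
wrist 4224 [ 515.88824201 -336.70595529  172.86114961] [ 481.0785987  -360.04472003  170.24473804] [ 550.69788531 -313.36719055  175.47756117]
[ 1.18720707e-02 -5.31692841e-04  9.99929383e-01]
side 887 [ 512.42633583 -338.1267519   172.37218868] [ 477.85383691 -362.23672885  169.6629598 ] [ 546.99883475 -314.01677495  175.08141756]
[-0.00241983 -0.00929033  0.99995392]
```

View pics/side15.png

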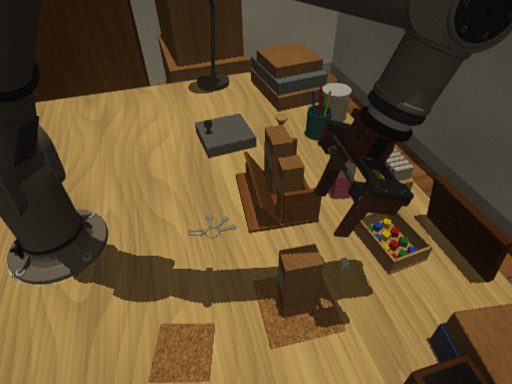

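View pics/wrist15.png

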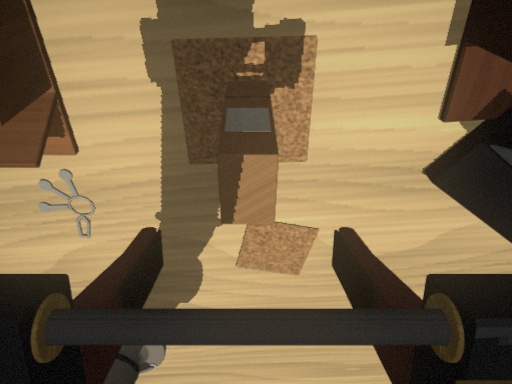

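The box stands upright (under 1° by the top-face fit) and about 1–4 mm from the mat's centre. The robot is clear and the others are standing in the rack. Handing in.

```bash
python3 -c "
from plant import arm
print(arm.sign_off())"
```

```text
the job is handed in; nothing more can be done
None
```

The deep game box now stands upright in the middle of the larger cork mat, and I handed the job in at about 19 s of the 58 s allowed. It was the third box from the left in the top view. I pulled its top over from behind until it leaned on the front board. Then I gripped it at the spine edge from above, lifted it out straight up, levelled it in the air and set it down.

**Last checks before handing in:**
- **Position:** the wrist camera puts the box about 1 mm from the mat's centre and the side camera about 4 mm. They differ by slightly more than the 2 mm calibration.
- **Upright and height:** the top-face fit shows it within about 1° of upright, with its top at 172–173 mm against the expected 174 mm, so it is standing on the mat.
- **Other boxes:** the side view shows boxes still upright in the rack. The last view in which I could make out all three others was during the lift, and I did not measure how far any had moved.
- **Robot:** the gripper is open, well clear of everything, and reads no contact force.

**What went differently:** my first grasp approach, tilted to match the box's 31°, ran joints 6 and 7 close to their limits. I backed off and gripped with the tool about 13° from vertical instead. The measured grip point was about 10 mm on the spine side of the box's centre, inside the required front half. No check failed, and signing off gives no verdict.

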